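# Fold back the bifold door of a bench chest and put the sanding block away

## Task

Open the low wooden chest by pushing its two-panel folding door at the roller on the fold, until both panels stand upright together, folded fully back at the hinged end. Then put the sanding block into the chest: set it down gently, lying flat on the chest floor, and let go, with the door still folded back. Leave the roll of tape and the small cup where they are.

Things in the scene. Friction and masses are not known exactly. Their poses are not given: they have to be found in the camera images.
- chest_floor (a point): Centre of the inner floor of the chest, 10 mm above the bench: a low wooden box fixed to the bench, outside 176 mm along its x, 290 mm along its y, 60 mm high; inside 150 by 256 mm, walls 12 mm. Axes: x across the chest, y along it towards the end where the door is hinged, z up.
- door_pivot (a point): Middle of the door's hinge line at the +y end of the chest, 66 mm above the bench; axes as chest_floor. The door lies over the chest: two panels, each 158 by 125 mm and 6 mm thick, the first hinged here, the second hinged to it at the fold, its far edge running along tracks on the long walls. It starts ajar like a low tent.
- fold (a point): Middle of the fold between the panels, the axis of a free-turning wooden roller, 30 mm in diameter, 110 mm long along the chest's x; the boards end 32 mm short of it. Pushed towards +y the fold rises on an arc of 125 mm radius about the door_pivot line and draws the far edge along, until both panels stand upright together. Stiff hinges: 5 to 12 N at the fold; it stays where it is left.
- door (a joint): Angle of the first panel above the horizontal (rad): 0 is shut flat, 1.5 is the stop, fully folded back. The second panel always slopes down from the fold at the same angle.
- block_center (a point): Centre of the sanding block, a wood and red block of 52 (its x) by 91 (its y) by 29 mm (its z), about 0.1 kg, lying flat on the bench; the point is 15 mm above its underside.
- tape_center (a point): Centre of the roll of masking tape lying on the bench, 68 mm in diameter, 19 mm high; to be left alone.
- cup_center (a point): Centre of the small pewter cup standing on the bench, 68 mm in diameter, 34 mm high; to be left alone.
There are look-alikes about, which are no part of the job. Of the things like the part that bears block_center, leave any that is blue; of the rest the smaller one is meant.

How it is judged:
By the outcome, as a careful person would: the job done as asked, in the order asked, and still so for the second after the job is handed in, with the robot touching nothing.
It also fails if it takes over 58 s, if anything falls off the work surface, if the arm or the gripper's body presses on something with over 40 N, if the wrist force passes 120 N, or if a joint passes its speed limit or range.

## Robot

A 6-joint arm with a two-finger parallel gripper is mounted at the origin on a cart in front of the work surface, level with it; the furniture and walls round the work are solid. World frame = base frame: x ahead of the robot, y to its left, z up, the work surface at z = 0. Lengths are in m, angles in rad, forces in N, time in s.
With the tool pointing down it reaches from about 0.375 to 0.925 m from the base axis. Payload 5.7 kg.
Tool frame: the origin (TCP) lies on the front face of the gripper's body, between the roots of the fingers; the fingertips stand 73 mm ahead of it and the grasp point (between the pads) lies 54 mm ahead of it (env.hold_point_z is the distance from the TCP to the grasp point, in m); z points along the fingers, y is the line along which they close (so a half turn about z gives the same grasp; the last joint's range is limited). The gripper opens to 85 mm and grips with 20 to 120 N. Pads are 22 mm wide; open, the fingers measure 114 mm over their backs; the gripper's body (76 mm by 85 mm) begins 54 mm behind the grasp point. The pads swing forward as they close: fully open they stand 13 mm farther back than shut.
Start: joints at [1.003, 0.359, 1.51, -0, 1.272, -0.115], TCP at [0.262, 0.54, 0.304] pointing down, gripper open.
Joint ranges: [-2.97, 2.97], [-1.01, 2.36], [0.21, 2.38], [-0.96, 4.11], [0.2, 2.71], [-2.98, 2.98]. Speed limits (rad/s): [2.39, 2.39, 3.14, 3.14, 3.14, 3.14].

## Interface

Orientations are given as a unit quaternion [x, y, z, w].
In Python, from workcell import env gives the robot as it stands. The module is installed in compiled form; this text tells all that it offers.
- The arm moves only by the shell command python3 -m jog 'ROWS' [OPENING]. ROWS is JSON, a list of rows, each an object with "linear": the shift along the tool's x, y, z in cm, a list of three; "rot": the turn, a rotation vector about the tool's x, y, z in degrees, a list of three. In form: [{"linear": [tx, ty, tz], "rot": [ax, ay, az]}, ...]. A call has 1 to 8 rows; each row is the pose to reach, as a shift and turn from the pose commanded when the call began, along the tool's axes at that moment; what a row does not reach only later rows make up. A row lasts 1/12 s, in which the tool goes at most 41.7 mm and 7.16 degrees, less where a joint would pass 70% of its speed; a pose out of reach is approached as far as the arm can. A call with a gripper value outside its range is refused whole. OPENING is the opening, from 0 (shut) to 1 (fully open), set as the call begins (- or left out, the last holds). The fingers move at their own pace and stop on an object; the grip force is fixed at half the most. Time passes only in rows, so rows that repeat a pose let the fingers close. It gives the time, the measured TCP pose, the force, the opening and the grip force at its end, in the units of the state.
- env.state(): the state, without advancing time (a new reading comes with each control period).
- env.camera(name): name is "side" or "top"; returns the picture (420x560x3 uint8, red, green, blue); there is no depth.
- env.camera_model(name): a dict with "vertical_fov" (degrees; the focal length in pixels is half the picture's height over the tangent of half this angle, whatever the lens; pixels are square), "cx", "cy" (the principal point, pixels), "k1" (the pictures are not rectified: a ray, as slopes to the right and down, at radius r is drawn at 1 + k1 r^2 times it, then the intrinsics apply), "world_to_cam" (4x4, takes a point from world to camera coordinates). Camera axes: x right, y down, z forward; pixel columns grow to the right and rows downward; lengths in m; the calibration is good to about 2 mm. A picture is of the moment at which its call begins. camera_model takes no time and is no camera call.
- env.job_done(): hands the job in; it is judged then, once.
The state is a dict: "t": time; "qpos": joint angles; "qd": joint speeds; "joint_torque": joint torques, N m; "position": TCP position; "ee_rot": TCP orientation; "contact_force": force on the tool from outside, world axes, zero at the start; "torque": the same for the moment, N m; "gripper_width": finger opening in m; "finger_force": force on a finger pad.
Only numpy, scipy, OpenCV 4.12 (cv2) and the standard library are available. Lean on these libraries where they do the work, as an engineer would, in place of code of your own. Each camera call takes 0.05 s, during which the arm holds its last target. There are 200 camera calls.

## Working session

There is one attempt and no reset: what is moved stays moved. The work goes in short steps, Python scripts to look and compute and a shell command to move; the robot and the scene stay as the last step left them, time stands still between calls to the robot, and variables do not carry over. Pictures are saved under pics/ and viewed, at most 11 in all, crops included, and the job is handed in when it is done.

```bash
mkdir -p pics
cat > h.py <<'E'
import numpy as np, cv2
from workcell import env
from scipy.spatial.transform import Rotation as R
def K(m):
    f=210/np.tan(np.radians(m["vertical_fov"])/2); return np.array([[f,0,m["cx"]],[0,f,m["cy"]],[0,0,1.]])
def ray(name,uv):
    m=env.camera_model(name); T=np.array(m["world_to_cam"])
    p=cv2.undistortPoints(np.array([[uv]],float),K(m),np.array([m["k1"],0,0,0.]))[0,0]
    return -T[:3,:3].T@T[:3,3], T[:3,:3].T@np.array([p[0],p[1],1])
def onz(name,uv,z):
    o,d=ray(name,uv); return o+d*(z-o[2])/d[2]
def px(name,P):
    m=env.camera_model(name); T=np.array(m["world_to_cam"])
    return cv2.projectPoints(np.array(P,float).reshape(-1,1,3),cv2.Rodrigues(T[:3,:3])[0],T[:3,3],K(m),np.array([m["k1"],0,0,0.]))[0][:,0]
def shot(name,fn):
    im=env.camera(name); cv2.imwrite("pics/"+fn,im[:,:,::-1]); return im
def tool(P,yaw=None):
    "shift in tool cm to world TCP point P"
    s=env.state(); r=R.from_quat(s["ee_rot"]); return r.inv().apply(np.array(P)-s["position"])*100
E
python3 - <<'E'
from h import *
shot("top","t0.png");shot("side","s0.png")
s=env.state();print(s["position"],R.from_quat(s["ee_rot"]).as_matrix().round(3),s["gripper_width"],env.hold_point_z)
for n in("top","side"):
    m=env.camera_model(n);print(n,m["vertical_fov"],m["k1"],ray(n,(280,210)))
E
```

```text
[0.26221319 0.53911034 0.30311633] [[-0.899  0.437 -0.001]
 [ 0.437  0.899 -0.001]
 [ 0.    -0.002 -1.   ]] 0.08532031378131011 0.0539
top 47.162577031234875 -0.14272560683112395 (array([ 0.37733397, -0.06807854,  1.43212221]), array([ 0.0600109 , -0.01198294, -0.99833289]))
side 52.19770951464935 -0.04919080669871636 (array([ 0.10633417, -0.71188792,  0.71964979]), array([ 0.38856647,  0.64160544, -0.66161663]))
```

View pics/t0.png

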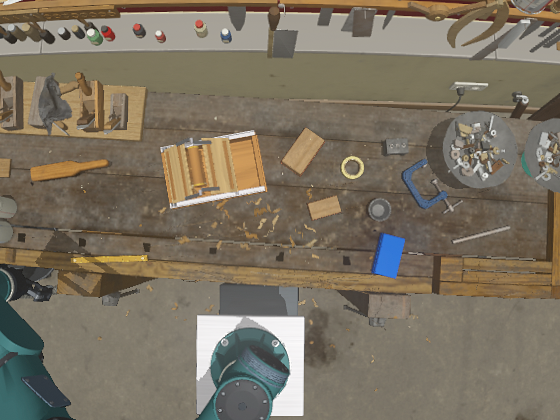

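View pics/s0.png

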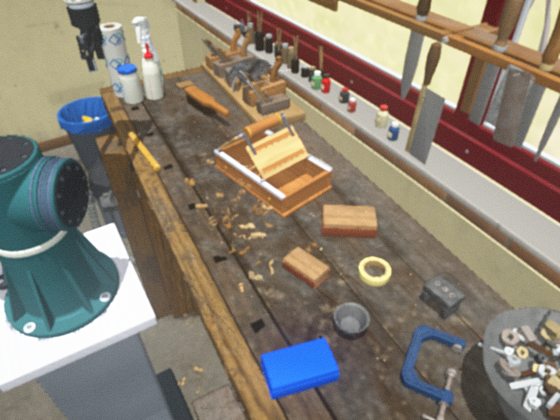

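The top view shows the chest around (214,168), with its roller at about (197,165) and the hinged end on the left. The tape is at (352,167) and the cup at (378,209). Candidates for the block are the blue block (388,255), which is excluded, the larger wood block (302,151), and the smaller wood block (324,208), which I choose. Next I measure it and check it in a close crop.

Run:
```python
from h import *
im=cv2.imread("pics/t0.png")
a=cv2.resize(im[115:225,150:270],None,fx=5,fy=5,interpolation=cv2.INTER_CUBIC)
b=cv2.resize(im[185:230,295:350],None,fx=4,fy=4,interpolation=cv2.INTER_CUBIC)
c=np.zeros((600,800,3),np.uint8); c[:550,:600]=a; c[:180,600:800]=b[:,:200]
c[200:420,600:800]=cv2.resize(cv2.imread("pics/s0.png")[235:290,280:330],(200,220))
cv2.imwrite("pics/c0.png",c)
hsv=cv2.cvtColor(im,cv2.COLOR_BGR2HSV)
for n,(x0,y0,x1,y1) in dict(small=(300,190,347,226),large=(275,120,330,182)).items():
    h=hsv[y0:y1,x0:x1]; m=((h[...,2]>115)&(h[...,1]>80)).astype(np.uint8)
    m=cv2.morphologyEx(m,cv2.MORPH_OPEN,np.ones((3,3)))
    cs=cv2.findContours(m,0,2)[0]; k=max(cs,key=cv2.contourArea)+np.array([x0,y0])
    w=np.array([onz("top",p[0],.029)[:2] for p in k],np.float32)
    print(n,cv2.minAreaRect(k),cv2.minAreaRect(w),cv2.boxPoints(cv2.minAreaRect(w)).tolist())
```

```text
small ((324.1603698730469, 207.3113250732422), (17.994230270385742, 30.35668182373047), 74.05460357666016) ((0.4710472822189331, -0.2143573760986328), (0.05270371958613396, 0.08957120776176453), 16.463804244995117) [[0.4330832064151764, -0.17887639999389648], [0.4584685266017914, -0.2647750973701477], [0.5090113878250122, -0.24983835220336914], [0.48362603783607483, -0.16393965482711792]]
large ((302.9994812011719, 150.63963317871094), (24.57326316833496, 42.264713287353516), 35.753883361816406) ((0.6384975910186768, -0.1512846052646637), (0.07291092723608017, 0.12664099037647247), 55.232383728027344) [[0.5656928420066833, -0.14512325823307037], [0.6697248816490173, -0.21734020113945007], [0.7113023400306702, -0.15744595229625702], [0.6072703003883362, -0.08522900938987732]]
```

View pics/c0.png

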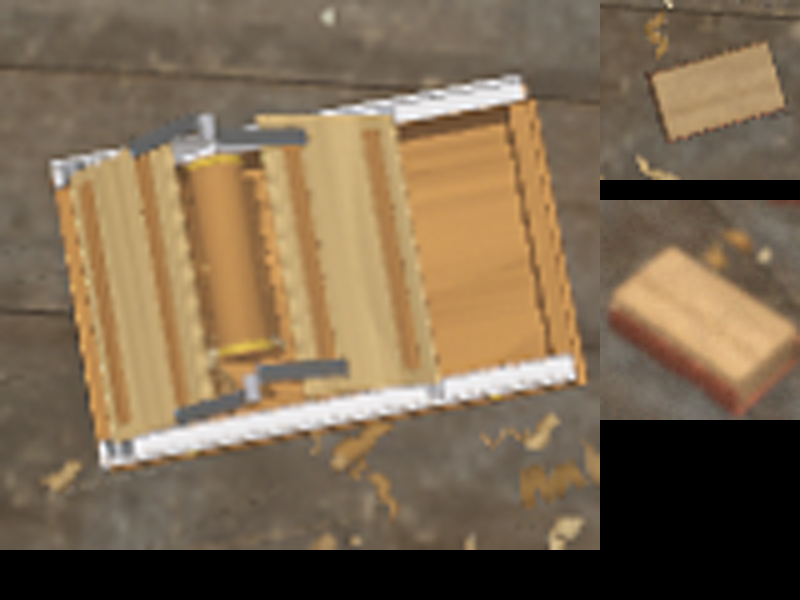

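The crop shows a wooden block with a red lower half, measuring 53 x 90 mm, so the choice is right. The chest's outer corners in the crop are near (52,160), (103,467), (585,382) and (522,75), and the roller ends are near (215,158) and (243,350). Now I work out the chest frame and the door angle.

Run:
```python
from h import *
C=lambda u,v:(u/5+150-.4,v/5+115-.4)
w=np.array([onz("top",C(*p),.062)[:2] for p in [(52,160),(103,467),(585,382),(522,75)]])
print(w.round(4),[np.linalg.norm(w[i]-w[(i+1)%4]).round(3) for i in range(4)])
c=w.mean(0); y=(w[0]+w[1]-w[2]-w[3]); y/=np.linalg.norm(y); x=np.array([y[1],-y[0]])
print("c",c,"y",y,"x",x,np.degrees(np.arctan2(y[1],y[0])))
piv=c+y*.128
for th in np.arange(.3,1.2,.05):
    z=.066+.125*np.sin(th); f=(onz("top",C(215,158),z)+onz("top",C(243,350),z))[:2]/2
    print(round(th,2),((piv-f)@y).round(4),(.125*np.cos(th)).round(4),((f-piv)@x).round(4))
b=np.array([.471,-.2144]); print("block",(b-c)@x,(b-c)@y)
# z cross-check: side-view project of candidate fold pts
for th in (.5,.7,.9):
    P=[np.r_[piv-y*.125*np.cos(th)+x*s,.066+.125*np.sin(th)] for s in(-.055,.055)]
    print(th,px("side",P).round(1).tolist(),px("top",P).round(1).tolist())
```

```text
[[ 0.64    0.2662]
 [ 0.4617  0.2304]
 [ 0.5137 -0.0456]
 [ 0.6923 -0.0067]] [np.float64(0.182), np.float64(0.281), np.float64(0.183), np.float64(0.278)]
c [0.57690584 0.11105983] y [-0.18668246  0.98242031] x [0.98242031 0.18668246] 100.75923906637982
0.3 0.0863 0.1194 0.0107
0.35 0.0871 0.1174 0.0096
0.4 0.0879 0.1151 0.0086
0.45 0.0887 0.1126 0.0075
0.5 0.0895 0.1097 0.0065
0.55 0.0902 0.1066 0.0055
0.6 0.0909 0.1032 0.0046
0.65 0.0916 0.0995 0.0037
0.7 0.0922 0.0956 0.0028
0.75 0.0929 0.0915 0.002
0.8 0.0935 0.0871 0.0011
0.85 0.0941 0.0825 0.0004
0.9 0.0946 0.0777 -0.0003
0.95 0.0951 0.0727 -0.001
1.0 0.0956 0.0675 -0.0017
1.05 0.096 0.0622 -0.0022
1.1 0.0964 0.0567 -0.0028
1.15 0.0968 0.0511 -0.0033
block -0.16480168842857473 -0.2999675871752471
0.5 [[250.0, 144.4], [282.2, 129.4]] [[206.2, 185.9], [199.8, 146.9]]
0.7 [[246.1, 135.2], [278.6, 120.5]] [[200.0, 186.0], [193.6, 146.4]]
0.9 [[241.4, 126.5], [274.2, 112.2]] [[192.4, 186.5], [186.0, 146.3]]
```

Run:
```python
import cv2
im=cv2.imread("pics/s0.png")[105:225,205:345]
cv2.imwrite("pics/c1.png",cv2.resize(im,None,fx=5,fy=5,interpolation=cv2.INTER_CUBIC))
```

```text
(no output)
```

View pics/c1.png

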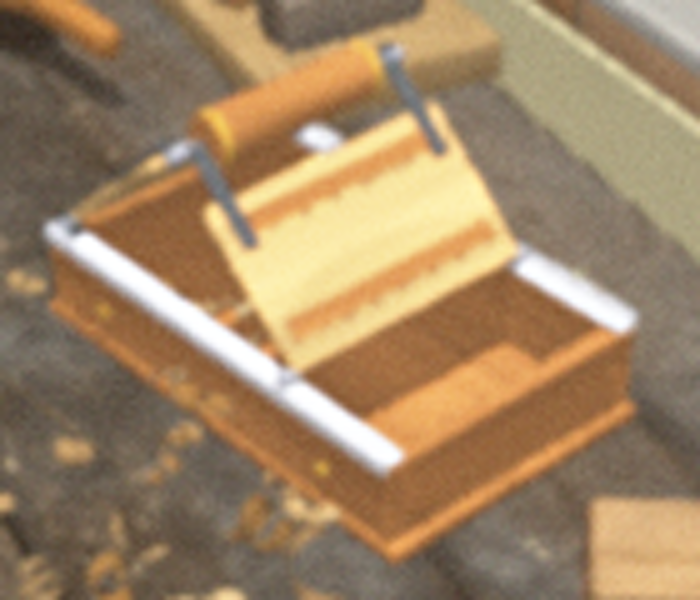

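The side crop puts the roller ends near (247,132) and (280,119) in the full picture. That gives a door angle of about 0.72, which agrees with the top view. Next I compute the move to a pre-push pose with fingers shut, tool x along chest +y and tool y along chest +x.

```bash
cat >> h.py <<'E'
c=np.array([.5769,.1111]); cy=np.array([-.18668,.98242]); cx=np.array([.98242,.18668])
def chest(x,y,z): return np.r_[c+cx*x+cy*y,z]
def where():
    s=env.state(); p=s["position"]; d=p[:2]-c; m=R.from_quat(s["ee_rot"]).as_matrix()
    print("t",round(s["t"],2),"chest xyz",np.r_[d@cx,d@cy,p[2]].round(4),"yaw tx",np.degrees(np.arctan2(m[1,0],m[0,0])).round(2),"F",np.round(s["contact_force"],1),"w",round(s["gripper_width"],4))
E
python3 - <<'E'
from h import *
where()
print(tool(chest(.002,-.02,.3)),tool(chest(.002,-.01,.213)))
E
```

```text
t 0.1 chest xyz [-0.2293  0.4792  0.3031] yaw tx 154.06 F [-0.2 -0.   0.1] w 0.0853
[-48.37694318 -26.2060553    0.346879  ] [-47.7810628  -25.38935501   9.04561027]
```

```bash
python3 -m jog '[{"linear":[-48.4,-26.2,0],"rot":[0,0,53.3]},{"linear":[-48.4,-26.2,0],"rot":[0,0,53.3]},{"linear":[-48.4,-26.2,0],"rot":[0,0,53.3]},{"linear":[-48.4,-26.2,0],"rot":[0,0,53.3]},{"linear":[-48.4,-26.2,0],"rot":[0,0,53.3]},{"linear":[-48.4,-26.2,0],"rot":[0,0,53.3]},{"linear":[-48.4,-26.2,0],"rot":[0,0,53.3]},{"linear":[-48.4,-26.2,0],"rot":[0,0,53.3]}]' 0
python3 -c "
from h import *
where(); print(tool(chest(.002,-.02,.3)))"
```

```text
t: 0.77
position: [0.4572, 0.2667, 0.3037]
ee_rot: [0.64, 0.768, -0.0, -0.0]
contact_force: [0.9, 1.0, 1.1]
gripper_width: -0.0
finger_force: 0.0
t 0.77 chest xyz [-0.0886  0.1752  0.3037] yaw tx 100.4 F [0.9 1.  1.1] w -0.0
[-19.46321674   9.18029755   0.36586705]
```

```bash
python3 -m jog '[{"linear":[-19.5,9.2,0],"rot":[0,0,0]},{"linear":[-19.5,9.2,0],"rot":[0,0,0]},{"linear":[-19.5,9.2,0],"rot":[0,0,0]},{"linear":[-19.5,9.2,0],"rot":[0,0,0]},{"linear":[-19.5,9.2,0],"rot":[0,0,0]},{"linear":[-19.5,9.2,0],"rot":[0,0,0]},{"linear":[-19.5,9.2,0],"rot":[0,0,0]},{"linear":[-19.5,9.2,0],"rot":[0,0,0]}]'
python3 -c "
from h import *
where(); print(tool(chest(.002,-.012,.213)))"
```

```text
t: 1.43
position: [0.5829, 0.0942, 0.3032]
ee_rot: [0.638, 0.77, -0.0, -0.001]
contact_force: [-0.8, 0.5, 1.3]
gripper_width: -0.0001
finger_force: 0.0
t 1.43 chest xyz [ 0.0027 -0.0178  0.3032] yaw tx 100.67 F [-0.8  0.5  1.3] w -0.0001
[ 0.5669987  -0.05580979  9.02484116]
```

```bash
python3 -m jog '[{"linear":[0.3,0,3],"rot":[0,0,0]},{"linear":[0.5,0,6],"rot":[0,0,0]},{"linear":[0.6,0,9],"rot":[0,0,0]},{"linear":[0.6,0,9],"rot":[0,0,0]},{"linear":[1.2,0,9],"rot":[0,0,0]},{"linear":[1.6,0,9],"rot":[0,0,0]},{"linear":[2,0,9],"rot":[0,0,0]},{"linear":[2,0,9],"rot":[0,0,0]}]'
python3 -c "
from h import *
where();shot('side','s1.png')"
```

```text
t: 2.1
position: [0.5804, 0.1152, 0.2159]
ee_rot: [0.637, 0.771, 0.001, 0.001]
contact_force: [0.5, -0.1, 0.1]
gripper_width: 0.0002
finger_force: 0.0
t 2.1 chest xyz [0.0043 0.0034 0.2159] yaw tx 100.82 F [ 0.5 -0.1  0.1] w 0.0002
```

View pics/s1.png

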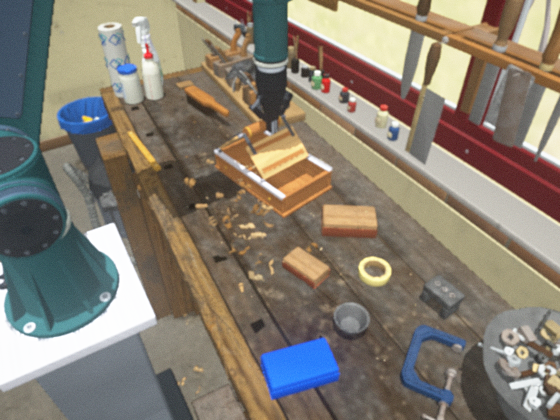

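The side view shows the shut fingers standing just behind the roller near (277,125), clear of the panels. Now I push along the arc.

```bash
python3 -m jog '[{"linear":[0.6,-0.1,0],"rot":[0,0,0]},{"linear":[1.2,-0.1,-0.4],"rot":[0,0,0]},{"linear":[1.8,-0.1,-0.9],"rot":[0,0,0]},{"linear":[2.4,-0.1,-1.4],"rot":[0,0,0]},{"linear":[3.0,-0.1,-1.8],"rot":[0,0,0]},{"linear":[3.6,-0.1,-2.2],"rot":[0,0,0]},{"linear":[4.2,-0.1,-2.6],"rot":[0,0,0]},{"linear":[4.2,-0.1,-2.6],"rot":[0,0,0]}]'
python3 -c "
from h import *
where();shot('side','s2.png')"
```

```text
t: 2.82
position: [0.5707, 0.1565, 0.2408]
ee_rot: [0.637, 0.77, 0.001, -0.0]
contact_force: [0.3, -1.3, 0.2]
gripper_width: 0.0001
finger_force: 0.0
t 2.82 chest xyz [0.0024 0.0457 0.2408] yaw tx 100.8 F [ 0.3 -1.3  0.2] w 0.0001
```

```bash
python3 -c "
import cv2
im=cv2.imread('pics/s2.png')[80:220,205:345]
cv2.imwrite('pics/c2.png',cv2.resize(im,None,fx=4,fy=4,interpolation=cv2.INTER_CUBIC))"
```

```text
(no output)
```

View pics/c2.png

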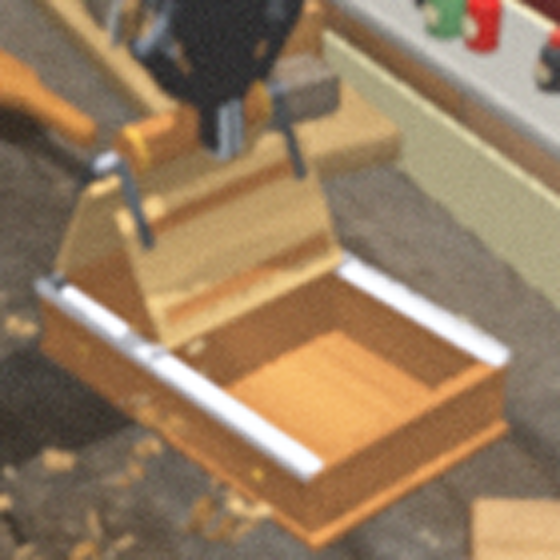

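The crop shows the fingers on the roller and the door rising, at roughly 1.1 rad. I continue the push.

```bash
python3 -m jog '[{"linear":[0.6,0,-0.3],"rot":[0,0,0]},{"linear":[1.2,0,-0.6],"rot":[0,0,0]},{"linear":[1.8,0,-0.8],"rot":[0,0,0]},{"linear":[2.4,0,-1.0],"rot":[0,0,0]},{"linear":[3.0,0,-1.2],"rot":[0,0,0]},{"linear":[3.5,0,-1.3],"rot":[0,0,0]},{"linear":[4.0,0,-1.3],"rot":[0,0,0]},{"linear":[4.2,0,-1.3],"rot":[0,0,0]}]'
python3 -c "
from h import *
where()"
python3 -m jog '[{"linear":[0.2,0,0],"rot":[0,0,0]},{"linear":[0.4,0,0],"rot":[0,0,0]},{"linear":[0.6,0,0],"rot":[0,0,0]}]'
python3 -c "
from h import *
where()"
```

```text
t: 3.53
position: [0.5626, 0.197, 0.2528]
ee_rot: [0.638, 0.77, -0.0, -0.0]
contact_force: [-0.3, -2.2, -0.4]
gripper_width: 0.0002
finger_force: 1.0
t 3.53 chest xyz [0.002  0.0871 0.2528] yaw tx 100.78 F [-0.3 -2.2 -0.4] w 0.0002
t: 3.78
position: [0.5616, 0.2021, 0.2526]
ee_rot: [0.638, 0.77, -0.0, -0.0]
contact_force: [-1.6, -1.9, 0.1]
gripper_width: -0.0001
finger_force: 1.0
t 3.78 chest xyz [0.002  0.0922 0.2526] yaw tx 100.75 F [-1.6 -1.9  0.1] w -0.0001
```

```bash
python3 -m jog '[{"linear":[0.1,0,0],"rot":[0,0,0]},{"linear":[0.3,0,0],"rot":[0,0,0]},{"linear":[0.4,0,0],"rot":[0,0,0]}]'
python3 -m jog '[{"linear":[0.1,0,0],"rot":[0,0,0]},{"linear":[0.2,0,0],"rot":[0,0,0]},{"linear":[0.3,0,0],"rot":[0,0,0]}]'
python3 -c "
from h import *
where()
im=shot('side','s3.png')
cv2.imwrite('pics/c3.png',cv2.resize(im[60:220,205:345,::-1],None,fx=3.5,fy=3.5,interpolation=cv2.INTER_CUBIC))"
```

```text
t: 4.03
position: [0.5613, 0.2044, 0.2528]
ee_rot: [0.638, 0.77, -0.001, 0.001]
contact_force: [-0.2, -11.2, 0.5]
gripper_width: 0.0002
finger_force: 5.7
t: 4.28
position: [0.5612, 0.205, 0.2527]
ee_rot: [0.637, 0.77, -0.003, 0.003]
contact_force: [1.2, -20.0, 0.6]
gripper_width: -0.0001
finger_force: 10.0
t 4.28 chest xyz [0.0022 0.0952 0.2527] yaw tx 100.79 F [  1.2 -20.    0.6] w -0.0001
```

View pics/c3.png

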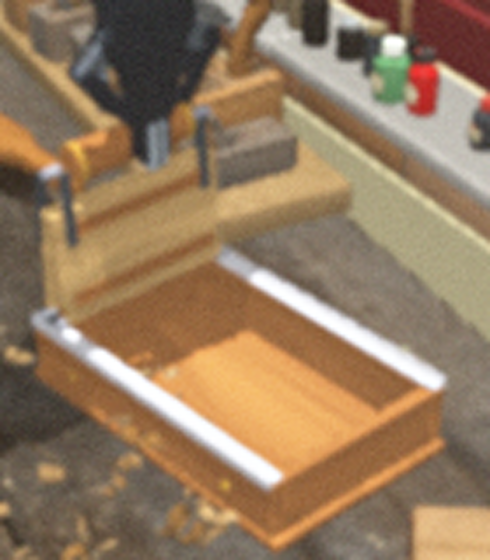

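The crop shows both panels upright together, and the force is climbing at 20 N, so the door is at its stop. I back off and head for the block.

```bash
python3 -m jog '[{"linear":[-1.5,0,0],"rot":[0,0,0]},{"linear":[-4,0,0],"rot":[0,0,0]},{"linear":[-8,0,-1],"rot":[0,0,0]},{"linear":[-12,0,-1],"rot":[0,0,0]},{"linear":[-12,0,-1],"rot":[0,0,0]}]' 
python3 -c "
from h import *
where()
print(tool([.471,-.2144,.2]))"
```

```text
t: 4.75
position: [0.5856, 0.0855, 0.2639]
ee_rot: [0.639, 0.769, 0.0, 0.002]
contact_force: [0.5, 0.5, 0.3]
gripper_width: 0.0003
finger_force: 0.0
t 4.75 chest xyz [ 0.0037 -0.0267  0.2639] yaw tx 100.53 F [0.5 0.5 0.3] w 0.0003
[-27.37309833 -16.76632603   6.41562597]
```

```bash
python3 -m jog '[{"linear":[-27.4,-16.8,6],"rot":[0,0,-6]},{"linear":[-27.4,-16.8,6],"rot":[0,0,-6]},{"linear":[-27.4,-16.8,6],"rot":[0,0,-6]},{"linear":[-27.4,-16.8,6],"rot":[0,0,-6]},{"linear":[-27.4,-16.8,6],"rot":[0,0,-6]},{"linear":[-27.4,-16.8,6],"rot":[0,0,-6]},{"linear":[-27.4,-16.8,6],"rot":[0,0,-6]},{"linear":[-27.4,-16.8,6],"rot":[0,0,-6]}]' 1
python3 -m jog '[{"linear":[0,0,0],"rot":[0,0,0]},{"linear":[0,0,0],"rot":[0,0,0]}]' 
python3 -c "
from h import *
where()
print(tool([.471,-.2144,.2]))
im=shot('side','s4.png')
print(px('side',[[.471,-.2144,.029]]))
cv2.imwrite('pics/c4.png',np.hstack([cv2.resize(im[100:420,150:430,::-1],(400,457)),cv2.resize(shot('top','t4.png')[110:280,250:400,::-1],(400,457))]))"
```

```text
t: 5.42
position: [0.4687, -0.2116, 0.2028]
ee_rot: [0.597, 0.802, 0.0, 0.001]
contact_force: [-0.5, -0.1, -0.6]
gripper_width: 0.0854
finger_force: 0.0
t: 5.58
position: [0.469, -0.2111, 0.2028]
ee_rot: [0.598, 0.801, 0.0, 0.0]
contact_force: [0.1, 0.0, -0.5]
gripper_width: 0.0853
finger_force: 0.0
t 5.58 chest xyz [-0.1661 -0.2964  0.2028] yaw tx 106.5 F [ 0.1  0.  -0.5] w 0.0853
[-0.37211877  0.09588607  0.27741785]
[[305.10075987 262.20553383]]
```

View pics/c4.png

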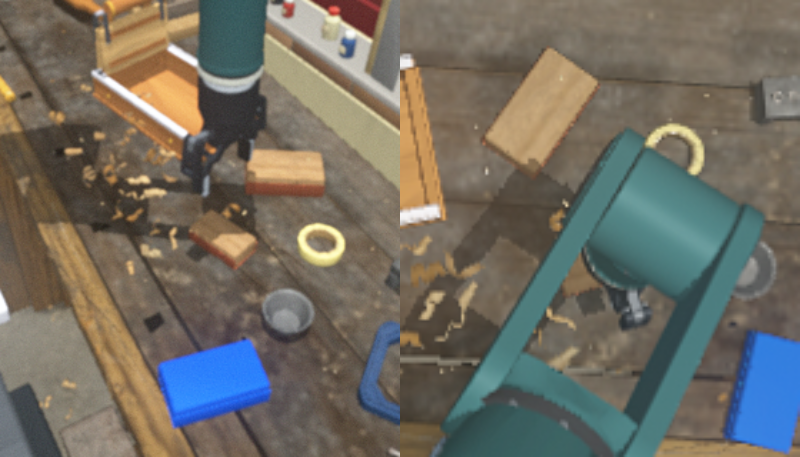

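The view shows the door still folded, the gripper open above the block at about (306,265) in the side picture, and the cup and tape clear. I go down and grip.

```bash
python3 -m jog '[{"linear":[-0.4,0.1,3],"rot":[0,0,0]},{"linear":[-0.4,0.1,6],"rot":[0,0,0]},{"linear":[-0.4,0.1,9],"rot":[0,0,0]},{"linear":[-0.4,0.1,11.5],"rot":[0,0,0]},{"linear":[-0.4,0.1,12.6],"rot":[0,0,0]},{"linear":[-0.4,0.1,12.6],"rot":[0,0,0]},{"linear":[-0.4,0.1,12.6],"rot":[0,0,0]}]'
python3 -c "
from h import *
where();print(tool([.471,-.2144,.076]))"
python3 -m jog '[{"linear":[0,0,0],"rot":[0,0,0]},{"linear":[0,0,0],"rot":[0,0,0]},{"linear":[0,0,0],"rot":[0,0,0]},{"linear":[0,0,0],"rot":[0,0,0]},{"linear":[0,0,0],"rot":[0,0,0]},{"linear":[0,0,0],"rot":[0,0,0]}]' 0.4
```

```text
t: 6.27
position: [0.4718, -0.2122, 0.0771]
ee_rot: [0.596, 0.803, 0.0, -0.0]
contact_force: [0.3, 0.8, 0.6]
gripper_width: 0.085
finger_force: 0.0
t 6.27 chest xyz [-0.1636 -0.298   0.0771] yaw tx 106.84 F [0.3 0.8 0.6] w 0.085
[-0.18813736 -0.1404572   0.11392968]
t: 6.77
position: [0.4721, -0.2135, 0.0786]
ee_rot: [0.597, 0.803, 0.0, 0.001]
contact_force: [-0.0, 2.1, 8.3]
gripper_width: 0.0488
finger_force: 62.0
```

```bash
python3 -m jog '[{"linear":[0,0,-0.5],"rot":[0,0,0]},{"linear":[0,0,-1.5],"rot":[0,0,0]},{"linear":[0,0,-3],"rot":[0,0,0]},{"linear":[0,0,-5],"rot":[0,0,0]},{"linear":[0,0,-5],"rot":[0,0,0]}]' 
python3 -c "
from h import *
where()
a=shot('side','s5.png')
cv2.imwrite('pics/c5.png',cv2.resize(a[180:320,220:400,::-1],None,fx=4,fy=4,interpolation=cv2.INTER_CUBIC))"
```

```text
t: 7.18
position: [0.4728, -0.2141, 0.1306]
ee_rot: [0.597, 0.803, 0.0, 0.003]
contact_force: [1.3, 0.0, -0.9]
gripper_width: 0.0488
finger_force: 62.6
t 7.18 chest xyz [-0.163  -0.3001  0.1306] yaw tx 106.75 F [ 1.3  0.  -0.9] w 0.0488
```

View pics/c5.png

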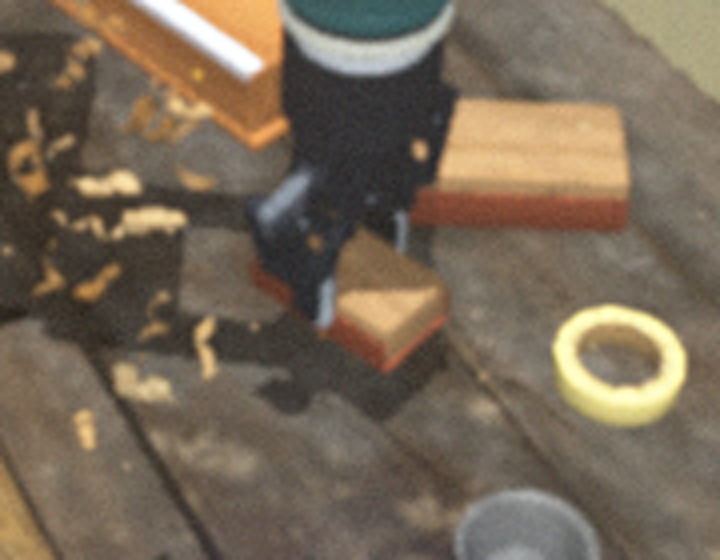

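The block is held level. Its underside is about 79 mm below the TCP. I raise it and carry it over the chest.

```bash
python3 -c "
from h import *
print(tool(chest(.001,-.05,.2)))"
python3 -m jog '[{"linear":[0,0,-3],"rot":[0,0,0]},{"linear":[0,0,-7],"rot":[0,0,0]},{"linear":[0,0,-7],"rot":[0,0,0]}]' 
python3 -c "
from h import *
where();print(tool(chest(.001,-.05,.2)))"
```

```text
[23.10221803 18.96572678 -7.09660193]
t: 7.48
position: [0.4739, -0.2147, 0.2022]
ee_rot: [0.597, 0.803, 0.0, 0.004]
contact_force: [0.9, -1.2, -0.7]
gripper_width: 0.049
finger_force: 62.9
t 7.48 chest xyz [-0.162  -0.3008  0.2022] yaw tx 106.76 F [ 0.9 -1.2 -0.7] w 0.049
[23.24235468 18.83559359  0.17529891]
```

```bash
python3 -m jog '[{"linear":[3,2.4,0],"rot":[0,0,6]},{"linear":[6,4.9,0],"rot":[0,0,6]},{"linear":[9,7.3,0],"rot":[0,0,6]},{"linear":[12,9.7,0],"rot":[0,0,6]},{"linear":[15,12.2,0],"rot":[0,0,6]},{"linear":[18,14.6,0],"rot":[0,0,6]},{"linear":[21,17,0],"rot":[0,0,6]},{"linear":[23.2,18.8,0],"rot":[0,0,6]}]' 
python3 -m jog '[{"linear":[0,0,0],"rot":[0,0,0]},{"linear":[0,0,0],"rot":[0,0,0]},{"linear":[0,0,0],"rot":[0,0,0]}]' 
python3 -c "
from h import *
where();print(tool(chest(.001,-.05,.2)),R.from_quat(env.state()['ee_rot']).as_matrix()[:,2])"
```

```text
t: 8.15
position: [0.5848, 0.0662, 0.1962]
ee_rot: [0.637, 0.771, 0.0, -0.0]
contact_force: [0.6, -0.0, -0.9]
gripper_width: 0.0491
finger_force: 62.8
t: 8.4
position: [0.5835, 0.063, 0.1961]
ee_rot: [0.637, 0.77, -0.001, -0.0]
contact_force: [-1.4, -0.5, -0.4]
gripper_width: 0.0491
finger_force: 62.8
t 8.4 chest xyz [-0.0025 -0.0485  0.1961] yaw tx 100.8 F [-1.4 -0.5 -0.4] w 0.0491
[-0.15087242  0.34584515 -0.38698576] [-1.74730622e-03 -6.13677230e-04 -9.99998285e-01]
```

```bash
python3 -m jog '[{"linear":[0,0.4,2],"rot":[0,0,0]},{"linear":[0,0.4,4],"rot":[0,0,0]},{"linear":[0,0.4,6],"rot":[0,0,0]},{"linear":[0,0.4,8],"rot":[0,0,0]},{"linear":[0,0.4,9.2],"rot":[0,0,0]},{"linear":[0,0.4,10],"rot":[0,0,0]},{"linear":[0,0.4,10],"rot":[0,0,0]},{"linear":[0,0.4,10],"rot":[0,0,0]}]' 
python3 -c "
from h import *
where()
a=shot('side','s6.png')
cv2.imwrite('pics/c6.png',cv2.resize(a[60:220,200:350,::-1],None,fx=3.7,fy=3.7,interpolation=cv2.INTER_CUBIC))"
```

```text
t: 9.07
position: [0.5882, 0.0634, 0.097]
ee_rot: [0.638, 0.77, -0.0, -0.0]
contact_force: [-0.2, -0.2, -1.1]
gripper_width: 0.049
finger_force: 62.9
t 9.07 chest xyz [ 0.0022 -0.0489  0.097 ] yaw tx 100.71 F [-0.2 -0.2 -1.1] w 0.049
```

View pics/c6.png

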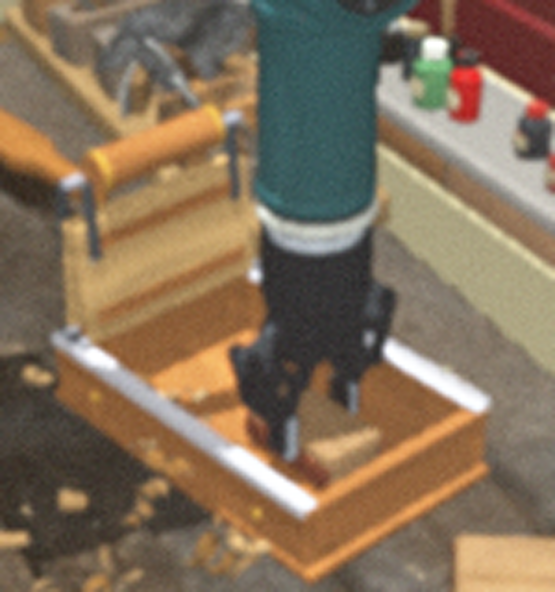

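The block hangs just above the chest floor, centred, and the door is folded back. I lower it in small steps.

```bash
python3 -m jog '[{"linear":[0,0,0.3],"rot":[0,0,0]},{"linear":[0,0,0.5],"rot":[0,0,0]},{"linear":[0,0,0.6],"rot":[0,0,0]},{"linear":[0,0,0.6],"rot":[0,0,0]}]'
python3 -m jog '[{"linear":[0,0,0.1],"rot":[0,0,0]},{"linear":[0,0,0.2],"rot":[0,0,0]},{"linear":[0,0,0.2],"rot":[0,0,0]}]'
python3 -m jog '[{"linear":[0,0,0.1],"rot":[0,0,0]},{"linear":[0,0,0.1],"rot":[0,0,0]}]'
```

```text
t: 9.45
position: [0.5883, 0.0641, 0.091]
ee_rot: [0.638, 0.77, 0.0, 0.0]
contact_force: [0.5, 0.2, -0.8]
gripper_width: 0.0491
finger_force: 62.9
t: 9.7
position: [0.5882, 0.0641, 0.0888]
ee_rot: [0.638, 0.77, -0.0, -0.0]
contact_force: [-0.4, -0.3, -1.3]
gripper_width: 0.0488
finger_force: 62.9
t: 9.87
position: [0.5883, 0.0641, 0.0886]
ee_rot: [0.638, 0.77, -0.0, 0.0]
contact_force: [-2.9, 0.3, 5.1]
gripper_width: 0.0488
finger_force: 63.5
```

```bash
python3 -m jog '[{"linear":[0,0,0],"rot":[0,0,0]},{"linear":[0,0,0],"rot":[0,0,0]},{"linear":[0,0,0],"rot":[0,0,0]},{"linear":[0,0,0],"rot":[0,0,0]}]' 0.85
python3 -m jog '[{"linear":[0,0,-1],"rot":[0,0,0]},{"linear":[0,0,-3],"rot":[0,0,0]},{"linear":[0,0,-6],"rot":[0,0,0]},{"linear":[0,0,-9],"rot":[0,0,0]},{"linear":[-2,0,-12],"rot":[0,0,0]},{"linear":[-4,0,-15],"rot":[0,0,0]},{"linear":[-8,-3,-18],"rot":[0,0,0]},{"linear":[-8,-3,-18],"rot":[0,0,0]}]'
python3 -c "
from h import *
where()
a=shot('side','s7.png')
cv2.imwrite('pics/c7.png',cv2.resize(a[80:380,180:430,::-1],None,fx=2,fy=2,interpolation=cv2.INTER_CUBIC))"
```

```text
t: 10.2
position: [0.5883, 0.064, 0.0878]
ee_rot: [0.638, 0.77, -0.0, 0.0]
contact_force: [-0.2, -0.2, 0.3]
gripper_width: 0.0724
finger_force: 0.0
t: 10.87
position: [0.5744, -0.0229, 0.2722]
ee_rot: [0.638, 0.77, 0.001, 0.003]
contact_force: [-0.4, 0.1, -0.8]
gripper_width: 0.0727
finger_force: 0.0
t 10.87 chest xyz [-0.0274 -0.1311  0.2722] yaw tx 100.75 F [-0.4  0.1 -0.8] w 0.0727
```

View pics/c7.png

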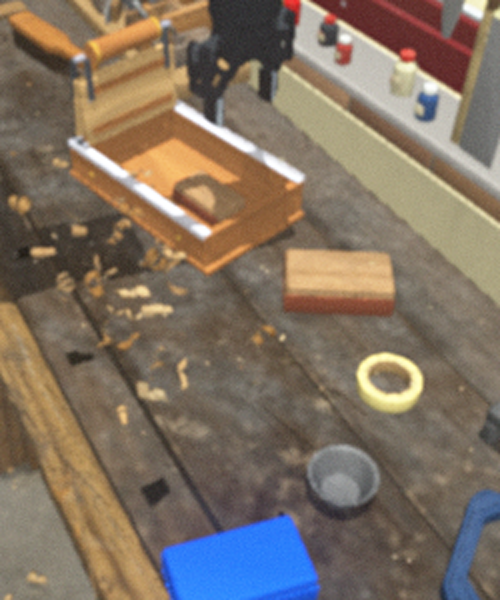

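The view shows the block flat on the chest floor, the door folded back, the tape and cup where they were, and the gripper clear.

```bash
python3 -c "
from h import *
print(env.job_done())"
```

```text
the job is handed in; nothing more can be done
None
```

The job is handed in: in the last picture the door was folded fully back, the sanding block lay flat on the chest floor and released, and the tape and cup were where they had been (about 11 s on the clock).

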